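# Draw the specimen tray out of its hood with the hook

### The job

Take the orange-handled hook from its cradle, drop its tip into the red eye of the steel tray and draw the tray straight out of the white hood until you feel it seated firmly on its hidden end stop; keep the pull on it for about a second, gently, so that the hook never bears on the tray with more than 15 N. Then unhook, leave the tray drawn out with its dish inside, and lay the hook back in its cradle. Only the hook may touch the tray, and the bottle and the vial beside the hood stay where they are.

Things in the scene. Friction and masses are not known exactly. Their poses are not given: they have to be found in the camera images.
- hook_grip (a point): Centre of the hook tool's orange handle, a bar 100 (x) x 16 (y) x 20 (z) mm; tool weighs 0.1 kg. The tool's x runs along the handle towards the hook, z is up. At the handle's front end a steel rod of 6 mm diameter runs on along x at mid height and at x = +100 mm turns straight down to its round end 40 mm below the handle's mid height. Grasp across y, from above, between the two cradle posts
- hook_tip (a point): Lower end of the hook's down-turned tip (6 mm diameter, 34 mm of straight length), at x = +100, z = -40 mm from hook_grip in the tool's axes
- cradle: Fixed grey cradle that the hook lies in, origin under its middle on the worktop, x along the hook (same way as the hook's x). Two posts 8 mm thick at x = -40 and +40 mm (72 mm free between), each with a flared U-notch 20 mm wide with floor 42 mm up and horns ending 67 mm up; base plate 100 x 56 x 6 mm. The lying handle has its centre 52 mm above the worktop, over the origin to within a few mm
- hood: Fixed white hood with black slots on its roof, 110 (x) x 128 (y) x 54 (z) mm, open at the front only; origin on the worktop in the middle of the mouth, x points into the hood, so the tray is drawn out along -x. Between guides 104 mm apart at the mouth. An end stop inside, hidden from view and set differently each time, halts the tray after 12 to 52 mm of travel; it is hard, a few newtons suffice to seat the tray on it
- tray: Loose steel tray, 90 (x) x 100 (y) x 22 (z) mm, 0.3 to 0.55 kg, standing on the worktop in the hood with about 2 mm play to each side (and two ears at its rear that meet the stop); origin under its middle, axes as the hood's at the start. Sliding it takes about 1 to 3 N
- eye (a point): Centre of the red eye on the tray's front, a ring lying flat (its hole vertical), 16 mm clear inside, wire 5 mm thick, its centre 16 mm above the worktop and 68 mm ahead (-x) of the tray's origin; it stands about 11 mm before the hood's mouth at the start
- dish: Loose closed petri dish 57 mm across, 14 mm high, lying in the tray; origin under its middle
- stain: Loose bottle of violet stain with black cap, 48 mm across, 85 mm high, standing beside the hood; origin under its middle
- vial: Loose white vial with red cap, 23 mm across, 54 mm high, standing at the other side of the hood; origin under its middle
Things that resemble listed ones, but are neither listed nor needed, are in the scene too. Of the things shaped like the part that bears hook_grip, the orange one is meant.

How it is judged:
On the way, in this order (a step that is already met when the one before it is completed fails the run):
1. the hook's tip is in the tray's eye, below the wire (horizontal distance between hook_tip and eye below 0.009 m and z of hook_tip in the frame of tray below 0.0135 m), for 0.1 s.
2. the hook, still in the eye, holds the drawn-out tray on the end stop with more than 3 N (contact force between tray and hood above 3 N and contact force between hook and tray above 3 N and horizontal distance between hook_tip and eye below 0.012 m and x of tray in the frame of hood below 0.046 m), for 0.3 s.
At the end, for the whole second after the job is handed in: The tray stands flat and still, its origin 0 to 46 mm inside the hood's mouth, the dish flat in it; the hook lies still in both cradle notches, the same way round as at the start, handle centre within 15 mm of the cradle's middle and 48 to 56 mm up (x of tray in the frame of hood between 0 and 0.046 m and angle between tray's own z axis and vertical below 0.06 rad and height (world z) of tray below 0.006 m and linear speed of each of tray, hook below 0.01 m/s and horizontal distance between dish and tray below 0.035 m and angle between dish's own z axis and vertical below 0.2 rad and horizontal distance between hook_grip and cradle below 0.015 m and z of hook_grip in the frame of cradle between 0.048 and 0.056 m and angle between hook_grip's own z axis and vertical below 0.15 rad and x of hook_tip in the frame of cradle above 0.05 m); the robot touches nothing.
It fails at once if the hook bears on the tray with more than 15 N (contact force between hook and tray above 15 N).
It fails at once if the robot itself touches the tray (contact force between any of the fingers, the arm and tray above 0.5 N).
It fails at once if the stain bottle or the vial is shifted by more than 15 mm (distance of any of stain, vial from where it was at the start of the episode above 0.015 m).
It also fails if it takes over 67 s, if anything falls off the work surface, if the arm or the gripper's body presses on something with over 40 N, if the wrist force passes 120 N, or if a joint passes its speed limit or range.

### The arm

A 6-joint arm with a two-finger parallel gripper is mounted at the origin on a cart in front of the work surface, level with it; the furniture and walls round the work are solid. World frame = base frame: x ahead of the robot, y to its left, z up, the work surface at z = 0. Lengths are in m, angles in rad, forces in N, time in s.
With the tool pointing down it reaches from about 0.275 to 1 m from the base axis. Payload 8.4 kg.
Tool frame: the origin (TCP) lies on the centre line of the jaws, within the pads' length; the fingertips stand 17 mm ahead of it and the grasp point (between the pads) lies 2 mm behind it (bot.tcp_to_tips is the z of the fingertips in the tool frame, in m); z points along the fingers, y is the line along which they close (so a half turn about z gives the same grasp; the last joint's range is limited). The gripper opens to 85 mm and grips with 20 to 120 N. Pads are 22 mm wide; open, the fingers measure 114 mm over their backs; the gripper's body (76 mm by 85 mm) begins 54 mm behind the grasp point. The pads swing forward as they close: fully open they stand 13 mm farther back than shut.
Start: joints at [-1.136, 0.353, 1.633, -0, 1.155, -0.002], TCP at [0.264, -0.566, 0.248] pointing down, gripper open.
Joint ranges: [-2.63, 2.63], [-0.92, 2.1], [0.06, 2.66], [-1.3, 4.44], [0, 2.69], [-3.02, 3.02]. Speed limits (rad/s): [2.22, 2.22, 2.79, 3.14, 3.14, 3.14].

### API

Orientations are given as a unit quaternion [x, y, z, w].
In Python, from workcell import bot, hand, kinematics, get_obs, vision, hand_in gives the robot as it stands. The module is installed in compiled form; this text tells all that it offers. Calls block until the motion is done:
- bot.reach(position, orientation): joint-space move of the TCP to a pose.
- bot.servo_line(position, ori=None, velocity=0.15): straight line of the TCP; ori=None keeps the orientation; velocity is the mean speed in m/s.
- bot.goto_joints(angles): joint-space move.
- hand.move_gripper(opening, strength=None): finger opening in m; strength is the grip in N (None keeps the last); returns when the fingers have stopped.
- bot.dwell(seconds).
- kinematics.solve_ik(position, orientation): joint angles nearest the present ones, or None.
- get_obs(): the state.
- vision.read_camera(name): name is "scene" or "top" or "wrist"; returns a dict with "frame" (400x640x3 uint8, red, green, blue), "intrinsics" (3x3 intrinsics, pixels), "view" (4x4, takes a point from world to camera coordinates). Camera axes: x right, y down, z forward; pixel columns grow to the right and rows downward; lengths in m; the calibration is good to about 2 mm. A picture is of the moment at which its call begins. There is no depth.
A pose or a line that the arm cannot do raises bot.IKError and nothing moves.
- hand_in(): hands the job in; it is judged then, once.
The state is a dict: "time_s": time; "joint_pos": joint angles; "joint_vel": joint speeds; "joint_efforts": joint torques, N m; "position": TCP position; "orientation": TCP orientation; "wrist_force": force on the tool from outside, world axes, zero at the start; "ft_torque": the same for the moment, N m; "gripper_width": finger opening in m; "grip_force": force on a finger pad.
Only numpy, scipy, OpenCV 4.12 (cv2) and the standard library are available. Lean on these libraries where they do the work, as an engineer would, in place of code of your own. Each camera call takes 0.05 s, during which the arm holds its last target. There are 200 camera calls.

## Working session

There is one attempt and no reset: what is moved stays moved. The work goes in short steps, each a Python script; the robot and the scene stay as the last script left them, time stands still between calls to the robot, and variables do not carry over. Pictures are saved under pics/ and viewed, at most 10 in all, crops included, and the job is handed in when it is done.

```bash
mkdir -p pics; cat > h.py <<'E'
import numpy as np, cv2
from workcell import bot, hand, kinematics, get_obs, vision, hand_in
def shot(n,f):
    c=vision.read_camera(n); cv2.imwrite(f,c["frame"][:,:,::-1]); np.savez(f[:-4],K=c["intrinsics"],V=c["view"],F=c["frame"]); return c
def ray(f,u,v,z):
    d=np.load(f[:-4]+".npz"); K,V=d["K"],d["V"]; R=V[:3,:3];o=-R.T@V[:3,3]
    r=R.T@np.linalg.solve(K,[u,v,1]); return o+r*(z-o[2])/r[2]
E
python3 - <<'E'
from h import *
for n in("top","scene"):
    c=shot(n,f"pics/{n}0.png"); print(n,c["intrinsics"].round(1).tolist(),c["view"].round(3).tolist())
o=get_obs();print(o["time_s"],o["orientation"],o["wrist_force"])
E
```

```text
top [[403.3, 0.0, 318.8], [0.0, 403.3, 205.4], [0.0, 0.0, 1.0]] [[-0.055, -0.998, 0.005, 0.051], [-0.976, 0.053, -0.21, 0.565], [0.209, -0.017, -0.978, 0.942], [0.0, 0.0, 0.0, 1.0]]
scene [[421.3, 0.0, 312.2], [0.0, 421.3, 194.5], [0.0, 0.0, 1.0]] [[-0.61, -0.793, 0.014, 0.352], [-0.341, 0.247, -0.907, 0.233], [0.715, -0.558, -0.421, 0.527], [0.0, 0.0, 0.0, 1.0]]
0.1 [ 9.76243616e-01  2.16674865e-01 -1.43407512e-04 -6.19256637e-04] [0.4523942  0.19340186 1.0348154 ]
```

View pics/top0.png

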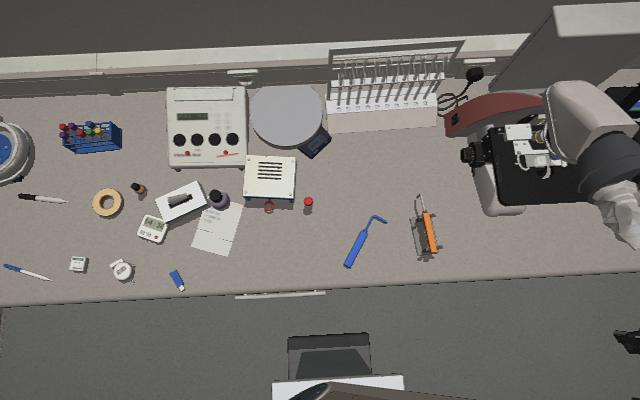

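View pics/scene0.png

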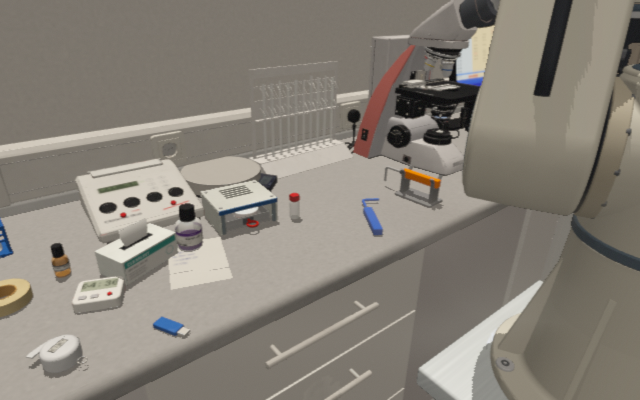

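In the top view there are two hook-shaped tools. One is orange-handled and lies in the grey cradle at (430,233), tip towards (419,197). The other is blue and lies flat at (357,245). The orange one in the cradle fits the description. The hood is at (270,178) with the red eye at (269,207), the stain bottle at (217,200) and the vial at (308,203). I'll confirm with one enlarged crop.

```bash
python3 - <<'E'
from h import *
f=cv2.imread("pics/top0.png")
a=cv2.resize(f[185:265,395:455],None,fx=6,fy=6,interpolation=cv2.INTER_CUBIC)
b=cv2.resize(f[145:225,200:320],None,fx=3.6,fy=3.6,interpolation=cv2.INTER_CUBIC)
o=np.zeros((480,800,3),np.uint8); o[:480,:360]=a; o[:288,365:365+432]=b
cv2.imwrite("pics/crop1.png",o)
hsv=cv2.cvtColor(f,cv2.COLOR_BGR2HSV)
P="pics/top0.png"
m=cv2.inRange(hsv,(5,150,120),(20,255,255)); m[:185]=0;m[265:]=0;m[:,:395]=0;m[:,455:]=0
ys,xs=np.nonzero(m);print("orange",len(xs),cv2.minAreaRect(np.c_[xs,ys].astype(np.float32)))
r=cv2.minAreaRect(np.array([ray(P,x,y,.062)[:2]*1000 for x,y in zip(xs,ys)],np.float32));print(r)
m=cv2.inRange(hsv,(0,120,80),(6,255,255))|cv2.inRange(hsv,(174,120,80),(180,255,255)); m[:195]=0;m[220:]=0;m[:,:255]=0;m[:,285:]=0
ys,xs=np.nonzero(m);print("eye",len(xs),xs.min(),xs.max(),ys.min(),ys.max(),ray(P,xs.mean(),ys.mean(),.018))
E
```

```text
orange 243 ((429.5961608886719, 231.9807586669922), (40.20380401611328, 6.667948246002197), 78.69007110595703)
((485.7364807128906, -246.8383026123047), (98.65071868896484, 16.628366470336914), 4.959661960601807)
eye 44 264 273 199 210 [0.58324591 0.14909661 0.018     ]
```

View pics/crop1.png

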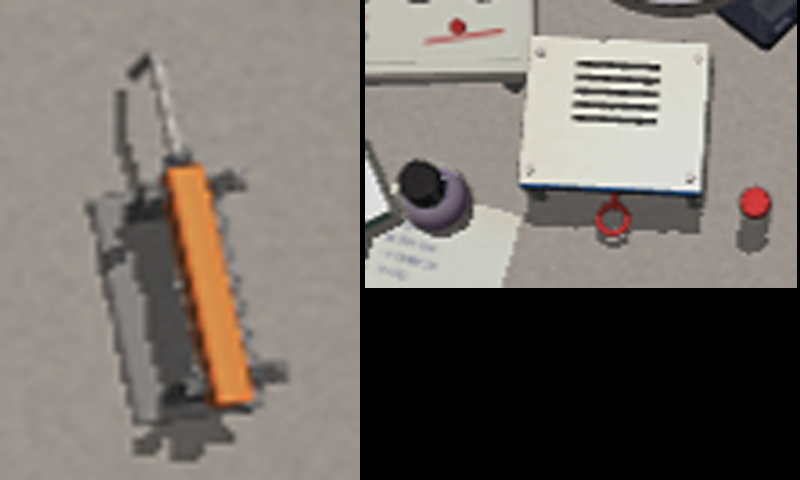

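The crop confirms it: orange handle, measured 98.7 × 16.6 mm against the given 100 × 16, lying in the cradle. Next I'll work out the hood pose and move over the handle with the wrist camera.

```bash
cat >> h.py <<'E'
def down(psi): return [np.cos(psi/2),np.sin(psi/2),0,0]
E
python3 - <<'E'
from h import *
P="pics/top0.png"
c=[ray(P,200+(x-365)/3.6,145+y/3.6,.054)[:2] for x,y in((521,186),(700,191),(530,37),(708,43))]
fl,fr,bl,br=c
print("w",np.linalg.norm(fl-fr),np.linalg.norm(bl-br),"d",np.linalg.norm(bl-fl),np.linalg.norm(br-fr))
print("mouth",(fl+fr)/2); a=(bl+br-fl-fr)/2; b=fl-fr
print("yaw",np.arctan2(a[1],a[0]),np.arctan2(-b[0],b[1]))
print("eye",ray(P,200+(613-365)/3.6,145+217/3.6,.018))
print("bottle base",ray(P,218,200,.06),"vial top",ray(P,200+(755-365)/3.6,145+202/3.6,.054))
bot.reach([.486,-.247,.17],down(np.radians(5)))
o=get_obs();print(o["time_s"],o["position"])
c=shot("wrist","pics/w1.png")
hsv=cv2.cvtColor(c["frame"],cv2.COLOR_RGB2HSV)
m=cv2.inRange(hsv,(5,150,100),(20,255,255)); ys,xs=np.nonzero(m)
q=np.array([ray("pics/w1.png",x,y,.062)[:2]*1000 for x,y in zip(xs,ys)],np.float32)
print(len(xs),cv2.minAreaRect(q),cv2.minAreaRect(np.c_[xs,ys].astype(np.float32)))
E
```

```text
w 0.1247279378225918 0.12686819354474563 d 0.10906734974777185 0.10829422918567842
mouth [0.59545546 0.14566387]
yaw -0.08456261236625798 -0.08264851652131658
eye [0.58301678 0.14845009 0.018     ]
bottle base [0.59399428 0.26975842 0.06      ] vial top [0.58039587 0.04565965 0.054     ]
1.575 [ 0.48605185 -0.24774717  0.17024096]
2235 ((487.44842529296875, -245.088134765625), (97.79432678222656, 15.423583030700684), 5.421021461486816) ((318.9999694824219, 197.49996948242188), (116.99998474121094, 19.999996185302734), 90.0)
```

View pics/w1.png

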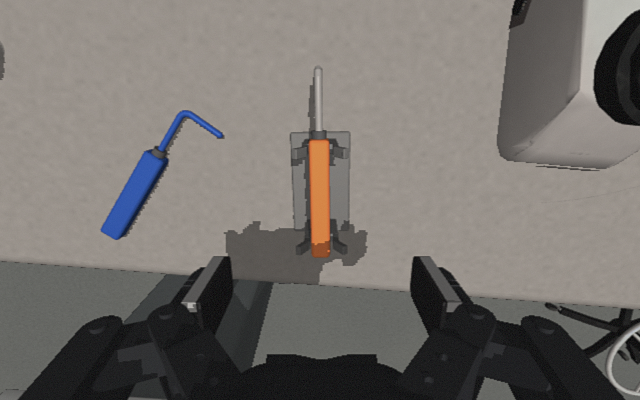

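The wrist view shows the handle at (319,197) between the posts and the rod running up to (318,68). The two measurements agree within 2 mm, so I'll grasp, lift and carry the tip over the eye.

```bash
python3 - <<'E'
from h import *
psi=np.radians(5.3); g=np.array([.487,-.246])
bot.servo_line([*g,.05],down(psi),velocity=.12)
o0=get_obs()
hand.move_gripper(0.0,strength=90); o=get_obs()
print(o["gripper_width"],o["grip_force"],o["wrist_force"]-o0["wrist_force"],o["position"])
bot.servo_line([*g,.15],velocity=.12)
h=-.083; eye=np.array([.583,.1485]); p=eye-.1*np.array([np.cos(h),np.sin(h)])
bot.reach([*p,.11],down(h))   # tip near z=.072
o=get_obs();print(o["time_s"],o["position"],o["gripper_width"],o["wrist_force"])
c=shot("wrist","pics/w2.png")
E
```

```text
0.014644285449025702 88.04106831550598 [-1.09678465 -0.47790591  4.69211048] [ 0.48717047 -0.24608458  0.05036377]
5.9 [0.48367712 0.15621851 0.10998089] 0.014649221173866613 [ 0.91227295 -0.36454367 -0.7718867 ]
```

View pics/w2.png

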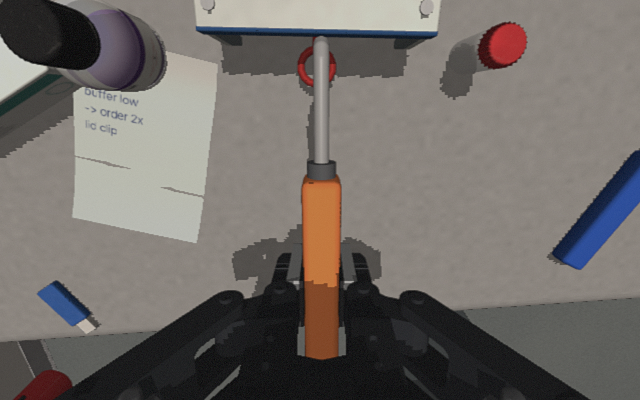

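The wrist view shows the rod running to its bend at (321,38), with the red eye ring centred near (317,66). The hood edge is level in the image, so the yaw is good. I'll compute both points, descend in stages and re-check.

```bash
python3 - <<'E'
from h import *
P="pics/w2.png"; f=np.load("pics/w2.npz")["F"]
hsv=cv2.cvtColor(f,cv2.COLOR_RGB2HSV)
m=cv2.inRange(hsv,(0,130,60),(5,255,255))|cv2.inRange(hsv,(174,130,60),(180,255,255)); m[:44]=0;m[95:]=0;m[:,:285]=0;m[:,350:]=0
ys,xs=np.nonzero(m);print(xs.min(),xs.max(),ys.min(),ys.max())
e=ray(P,(xs.min()+xs.max())/2,(ys.max()-(xs.max()-xs.min())/2),.016); print("eye",e)
print("ring size",ray(P,xs.max(),66,.016)-ray(P,xs.min(),66,.016))
h=-.083;u=np.array([np.cos(h),np.sin(h)])
g=get_obs()["position"][:2]
for px in((321,36),(321,100),(321,180)):
    b=ray(P,*px,.112)[:2]-g; print("rod",b@u,b@[-u[1],u[0]])
l=ray(P,197,30,.054);r=ray(P,437,35,.054);print("hood edge",l,r,np.arctan2(-(l-r)[0],(l-r)[1]),np.linalg.norm(l-r))
d=e[:2]-g;print("eye rel",d@u,d@[-u[1],u[0]])
E
```

```text
298 335 46 86
eye [0.5820197  0.15211304 0.016     ]
ring size [-0.00202155 -0.02411951  0.        ]
rod 0.10011067147882169 0.0012811609355064257
rod 0.07831872499955451 0.0012983208816422726
rod 0.04705217987877768 0.0013229415473839305
hood edge [0.60188849 0.21258886 0.054     ] [0.58903918 0.0873631  0.054     ] -0.10225136766813646 0.12588326661302723
eye rel 0.0982601844420086 0.004254757100555961
```

```bash
python3 - <<'E'
from h import *
h=-.088;u=np.array([np.cos(h),np.sin(h)]);n=np.array([-u[1],u[0]])
e=np.array([.582,.1520])
p=e-.0972*u-.0013*n
p=np.array([.48367712,.15621851])+.0012*u+.003*n
bot.servo_line([*p,.068],down(h),velocity=.08)
o=get_obs();print(o["time_s"],o["position"],o["wrist_force"])
a=shot("wrist","pics/w3.png")["frame"];b=shot("scene","pics/s3.png")["frame"]
A=cv2.resize(a[0:140,250:390],(420,420),interpolation=cv2.INTER_CUBIC)
B=cv2.resize(b[180:260,220:290],(368,420),interpolation=cv2.INTER_CUBIC)
cv2.imwrite("pics/c3.png",np.hstack([A,B])[:,:,::-1])
E
```

```text
6.625 [0.48519807 0.1590497  0.06792539] [ 0.51396625 -0.1821342  -1.13838137]
```

View pics/c3.png

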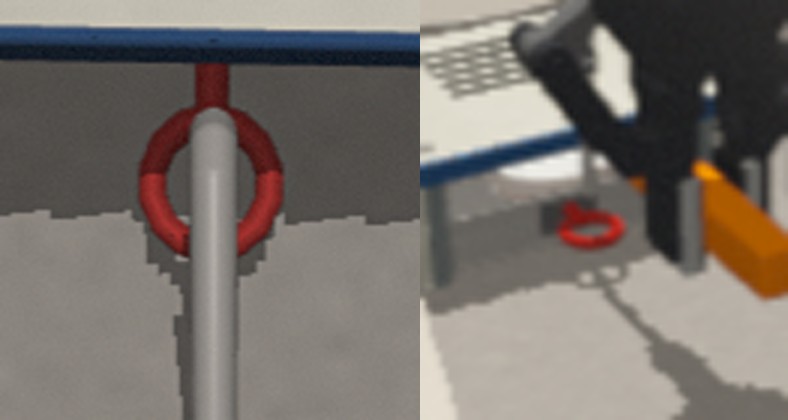

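```bash
python3 - <<'E'
from h import *
h=-.088;u=np.array([np.cos(h),np.sin(h)]);n=np.array([-u[1],u[0]])
P="pics/s3.png";g=get_obs()["position"][:2]
e=ray(P,252.5,223.4,.016)[:2]
d=np.load("pics/s3.npz")
def proj(X,d): c=d["V"]@[*X,1];c=d["K"]@c[:3];return c[:2]/c[2]
for k in(-.01,-.005,0,.005,.01): print(k,proj([*(e+k*u),.030],d),proj([*(e+k*u),.056],d))
print("scene: eye rel",(e-g)@u,(e-g)@n)
P="pics/w3.png"
for t,(x,y,z) in dict(bend=(250+213/3,107/3,.070),eyeC=(250+211/3,181/3,.016)).items():
    q=ray(P,x,y,z)[:2]-g;print(t,q@u,q@n)
E
```

```text
-0.01 [254.33834295 219.29806121] [253.75443071 207.60651621]
-0.005 [253.25412111 218.28016252] [252.65859407 206.62881842]
0 [252.17967047 217.27143733] [251.5727629  205.66004744]
0.005 [251.11485955 216.27176218] [250.4968008  204.70008158]
0.01 [250.05955919 215.28101582] [249.43057384 203.74880134]
scene: eye rel 0.09437772084758321 -0.0003435158796338163
bend 0.10002620604958459 0.0010069938351953116
eyeC 0.09779473955804832 0.0013745419249107382
```

Both views put the tip over the hole within about 1–2 mm, so I'll descend with a force check. Then I'll pull in 0.5 mm force-guarded steps.

```bash
cat > pull.py <<'E'
from h import *
h=-.087;u=np.array([np.cos(h),np.sin(h)])
p=get_obs()["position"]; g=p[:2].copy()
def F(k=5):
    r=[]
    for _ in range(k): r.append(get_obs()["wrist_force"]); bot.dwell(.01)
    return np.mean(r,0)
b0=F()
for z in(.058,.052,.0455):
    bot.servo_line([*g,z],down(h),velocity=.04); d=F()-b0; print("z",z,d.round(2))
    if abs(d[2])>3 or np.hypot(*d[:2])>3: raise SystemExit("contact")
b0=F(10); log=[]; s=0; fine=False; t0=get_obs()["time_s"]
while s<.062:
    s+=.0005; bot.servo_line([*(g-s*u),.0455],velocity=.015)
    f=(F(2)-b0)[:2]@u; log.append(round(f,2))
    if f>5: break
    if get_obs()["time_s"]-t0>25: print("time");break
print("s",s,"t",t0,get_obs()["time_s"],log)
for i in range(30):
    f=(F(6)-b0)[:2]@u
    if f>8: break
    s+=.00015; bot.servo_line([*(g-s*u),.0455],velocity=.005)
print("final f",f,"s",s,i)
hold=[]
for _ in range(12): hold.append(round((F(6)-b0)[:2]@u,2)); bot.dwell(.05)
print(hold,(F()-b0).round(2),get_obs()["time_s"],get_obs()["position"])
np.savez("st",b0=b0,g=g,s=s)
E
python3 pull.py
```

```text
z 0.058 [ 0.79 -0.21  0.01]
z 0.052 [-0.11  0.13 -0.12]
z 0.0455 [-0.07 -0.04  0.06]
s 0.023000000000000017 t 7.9833 20.25 [np.float64(-0.43), np.float64(0.59), np.float64(-0.48), np.float64(0.04), np.float64(-0.14), np.float64(-0.41), np.float64(0.5), np.float64(-0.33), np.float64(0.24), np.float64(-0.34), np.float64(-0.57), np.float64(-0.05), np.float64(0.59), np.float64(2.67), np.float64(2.42), np.float64(2.23), np.float64(2.66), np.float64(2.33), np.float64(2.29), np.float64(2.11), np.float64(2.49), np.float64(2.88), np.float64(2.13), np.float64(1.98), np.float64(1.98), np.float64(2.04), np.float64(2.44), np.float64(2.43), np.float64(2.53), np.float64(2.19), np.float64(2.69), np.float64(2.38), np.float64(2.32), np.float64(1.95), np.float64(2.17), np.float64(2.21), np.float64(2.07), np.float64(2.48), np.float64(2.24), np.float64(2.99), np.float64(1.99), np.float64(1.83), np.float64(3.09), np.float64(2.89), np.float64(4.82), np.float64(6.5)]
final f 8.420380951447147 s 0.02375000000000002 5
[np.float64(8.08), np.float64(8.03), np.float64(8.19), np.float64(8.37), np.float64(8.1), np.float64(8.01), np.float64(8.51), np.float64(8.09), np.float64(8.27), np.float64(8.07), np.float64(8.5), np.float64(8.4)] [ 8.44 -1.31 -2.23] 23.0417 [0.46333688 0.16145114 0.04583675]
```

The log reads clearly. Sliding friction shows as a plateau of about 2.3 N over roughly 16 mm. Then there is a hard rise, held at about 8.2 N for over a second. Now I'll unload, lift out and look.

```bash
cat > unhook.py <<'E'
from h import *
h=-.087;u=np.array([np.cos(h),np.sin(h)]); st=np.load("st.npz"); g,s,b0=st["g"],float(st["s"]),st["b0"]
def F(k=5):
    r=[]
    for _ in range(k): r.append(get_obs()["wrist_force"]); bot.dwell(.01)
    return np.mean(r,0)
s1=s-.0065
bot.servo_line([*(g-s1*u),.0455],velocity=.02); d=F()-b0; print("free",d.round(2))
if np.linalg.norm(d)>1.5: raise SystemExit
for z in np.arange(.050,.076,.005):
    bot.servo_line([*(g-s1*u),z],velocity=.05); d=F()-b0; print(z,d.round(2))
    if np.linalg.norm(d)>2: raise SystemExit
bot.servo_line([*(g-s1*u),.13],velocity=.12)
a=shot("wrist","pics/w5.png")["frame"]; b=shot("scene","pics/s5.png")["frame"]
B=cv2.resize(b[150:270,170:330],(533,400))
cv2.imwrite("pics/c5.png",np.hstack([cv2.resize(a[:,190:450],(260,400)),B])[:,:,::-1]); print(get_obs()["time_s"])
E
python3 unhook.py
```

```text
free [-0.11  0.05  0.12]
0.05 [0.01 0.03 0.1 ]
0.055 [-0.5   0.22  0.18]
0.06 [-0.2  -0.3   0.34]
0.065 [-0.41 -0.26  0.48]
0.06999999999999999 [-0.16  0.02  0.37]
0.07499999999999998 [ 0.32 -0.09  0.45]
26.0167
```

View pics/c5.png

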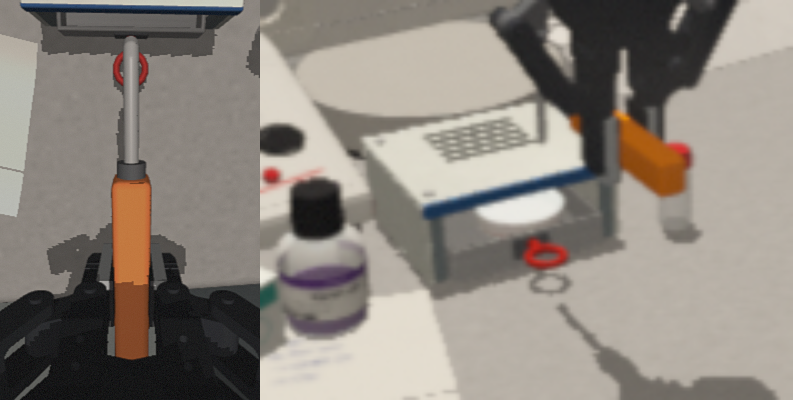

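The tray is drawn out with the white dish in it, the eye is free, and the bottle and vial are in place. The rod end is still at (321,37), so the hook hasn't slipped in the grip. Now I'll lay it back at the grasp pose.

```bash
python3 - <<'E'
from h import *
psi=np.radians(5.3); g=[.4872,-.2461]
bot.reach([*g,.15],down(psi)); 
bot.servo_line([*g,.075],down(psi),velocity=.12); bot.dwell(.1); b0=get_obs()["wrist_force"]
for z in(.065,.058,.054,.0515,.0505):
    bot.servo_line([*g,z],velocity=.04); bot.dwell(.05); d=get_obs()["wrist_force"]-b0; print(z,d.round(2))
    if d[2]>4: break
    if np.linalg.norm(d)>8: raise SystemExit
hand.move_gripper(.05); bot.dwell(.2)
bot.servo_line([*g,.17],velocity=.12); bot.dwell(.2)
print(get_obs()["time_s"],get_obs()["position"])
c=shot("wrist","pics/w6.png"); shot("top","pics/t6.png")
hsv=cv2.cvtColor(c["frame"],cv2.COLOR_RGB2HSV)
m=cv2.inRange(hsv,(5,150,100),(20,255,255)); ys,xs=np.nonzero(m)
print(len(xs),cv2.minAreaRect(np.array([ray("pics/w6.png",x,y,.062)[:2]*1000 for x,y in zip(xs,ys)],np.float32)))
E
```

```text
0.065 [-1.43 -0.76 -0.65]
0.058 [-0.33 -2.35 -0.31]
0.054 [-0.46 -1.83 -0.14]
0.0515 [-0.46 -1.96 -0.08]
0.0505 [-0.18 -1.66 -0.71]
32.1083 [ 0.4868713  -0.24593346  0.16931035]
2273 ((487.27294921875, -244.9662628173828), (98.51302337646484, 15.640228271484375), 5.33433723449707)
```

View pics/w6.png

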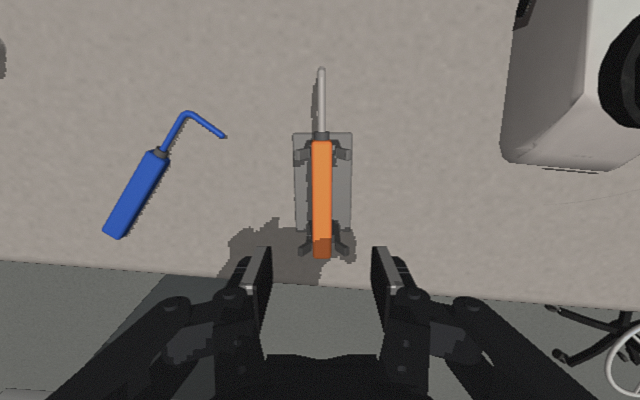

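The hook is back in both notches at (321,197). It measures within 0.3 mm and 0.1° of its starting pose, and the gripper is clear.

```bash
python3 -c "
from h import *
print(hand_in())"
```

```text
the job is handed in; nothing more can be done
None
```

The job is handed in: the tray is on its end stop (held at about 8 N for over a second) with the dish inside, the hook is back in its cradle, and the bottle and vial stood in place; no verdict was returned.

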